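# Re-tray the row of eggs in reverse order

## Task

The order of the four eggs on the plywood rack is the only record of which nest each came from, and the green tray is read from its other end: move all four eggs into the tray's cups in reverse order, so that the egg now at the rack's knob end goes into the cup farthest from the tray's carrying loop, the next egg into the next cup, and so on, the last one ending beside the loop. Set every egg down gently, upright on the floor of its own cup, without dropping any, and leave the lamp, magnifier and log book alone.

Things in the scene. Friction and masses are not known exactly. Their poses are not given: they have to be found in the camera images.
- egg_pullet_mid (a point): the pullet egg, smallest of the four white ceramic eggs: upright, blunt end down on a flat foot 23 mm across, 38 mm across at its widest (just below half height), 54 mm tall, about 45 g. The point is on its axis half-way up, 27 mm above the foot; z along its axis; it is round, so its yaw means nothing
- egg_hen_mid (a point): the hen egg, second smallest of the four white ceramic eggs: upright, blunt end down on a flat foot 25 mm across, 42 mm across at its widest (just below half height), 60 mm tall, about 60 g. The point is on its axis half-way up, 30 mm above the foot; z along its axis; it is round, so its yaw means nothing
- egg_duck_mid (a point): the duck egg, second largest of the four white ceramic eggs: upright, blunt end down on a flat foot 28 mm across, 47 mm across at its widest (just below half height), 66 mm tall, about 75 g. The point is on its axis half-way up, 33 mm above the foot; z along its axis; it is round, so its yaw means nothing
- egg_goose_mid (a point): the goose egg, largest of the four white ceramic eggs: upright, blunt end down on a flat foot 31 mm across, 52 mm across at its widest (just below half height), 72 mm tall, about 110 g. The point is on its axis half-way up, 36 mm above the foot; z along its axis; it is round, so its yaw means nothing
- pad_pullet: square grey felt-topped pad 46 x 46 x 6 mm, fixed on the rack, on which the pullet egg stands at the start; origin at the centre of its underside, axes as the rack's. It stays on the rack and so keeps the place that the pullet egg had in the row
- pad_hen: square grey felt-topped pad 50 x 50 x 6 mm, fixed on the rack, on which the hen egg stands at the start; origin at the centre of its underside, axes as the rack's. It stays on the rack and so keeps the place that the hen egg had in the row
- pad_duck: square grey felt-topped pad 55 x 55 x 6 mm, fixed on the rack, on which the duck egg stands at the start; origin at the centre of its underside, axes as the rack's. It stays on the rack and so keeps the place that the duck egg had in the row
- pad_goose: square grey felt-topped pad 60 x 60 x 6 mm, fixed on the rack, on which the goose egg stands at the start; origin at the centre of its underside, axes as the rack's. It stays on the rack and so keeps the place that the goose egg had in the row
- rack: fixed plywood board 72 x 275 x 10 mm, with a round dark wooden knob at one end. Origin at the centre of its underside, z up, y along the row towards the knob end, x across the row. The four pads stand on it in any order at y = +97.5, +32.5, -32.5 and -97.5 mm, x = 0 (eggs stand 16 mm above the table)
- tray: fixed green plastic tray 72 x 270 x 12 mm: four round cups in a row, a carrying loop at one end (to 165 mm from the centre). Origin at the centre of its underside, z up, y along the row to the loop end (robot's left, like the rack's knob), x across. Cups 55 mm across, 8 mm deep, flat floor 4 mm above the table, centred at y = +97.5, +32.5, -32.5, -97.5 mm, x = 0
- spotlight: hooded chrome spotlight on a round foot 110 mm across, about 200 mm tall, loose, off to the robot's left; origin under the foot. Not part of the job: leave it alone
- magnifier: brass pocket magnifier lying flat, ring 74 mm across with a 70 mm handle, 10 mm thick, off to the robot's right; origin under the ring's centre. Not part of the job: leave it alone
- logbook: closed black log book, 150 x 105 x 18 mm, off to the robot's right; origin under its centre. Not part of the job: leave it alone
Things that resemble listed ones, but are neither listed nor needed, are in the scene too. What is shaped like the part that bears egg_goose_mid but black or yellow is not meant.

How it is judged:
At the end, for the whole second after the job is handed in: Each egg is released, at rest, upright (0.15 rad) and standing on the floor (within 4 mm) of the tray cup that mirrors its pad's place: pad at rack y = +97.5, +32.5, -32.5, -97.5 mm to cup at tray y = -97.5, -32.5, +32.5, +97.5 mm, within 15 mm along and across the row (x of egg_pullet_mid in the frame of tray between -0.015 and 0.015 m and z of egg_pullet_mid in the frame of tray between 0.027 and 0.035 m and angle between each of egg_pullet_mid, egg_hen_mid, egg_duck_mid, egg_goose_mid's own z axis and vertical below 0.15 rad and linear speed of each of egg_pullet, egg_hen, egg_duck, egg_goose below 0.02 m/s and ((y of pad_pullet in the frame of rack between 0.0775 and 0.1175 m and y of egg_pullet_mid in the frame of tray between -0.1125 and -0.0825 m) or (y of pad_pullet in the frame of rack between 0.0125 and 0.0525 m and y of egg_pullet_mid in the frame of tray between -0.0475 and -0.0175 m) or (y of pad_pullet in the frame of rack between -0.0525 and -0.0125 m and y of egg_pullet_mid in the frame of tray between 0.0175 and 0.0475 m) or (y of pad_pullet in the frame of rack between -0.1175 and -0.0775 m and y of egg_pullet_mid in the frame of tray between 0.0825 and 0.1125 m)) and x of egg_hen_mid in the frame of tray between -0.015 and 0.015 m and z of egg_hen_mid in the frame of tray between 0.03 and 0.038 m and ((y of pad_hen in the frame of rack between 0.0775 and 0.1175 m and y of egg_hen_mid in the frame of tray between -0.1125 and -0.0825 m) or (y of pad_hen in the frame of rack between 0.0125 and 0.0525 m and y of egg_hen_mid in the frame of tray between -0.0475 and -0.0175 m) or (y of pad_hen in the frame of rack between -0.0525 and -0.0125 m and y of egg_hen_mid in the frame of tray between 0.0175 and 0.0475 m) or (y of pad_hen in the frame of rack between -0.1175 and -0.0775 m and y of egg_hen_mid in the frame of tray between 0.0825 and 0.1125 m)) and x of egg_duck_mid in the frame of tray between -0.015 and 0.015 m and z of egg_duck_mid in the frame of tray between 0.033 and 0.041 m and ((y of pad_duck in the frame of rack between 0.0775 and 0.1175 m and y of egg_duck_mid in the frame of tray between -0.1125 and -0.0825 m) or (y of pad_duck in the frame of rack between 0.0125 and 0.0525 m and y of egg_duck_mid in the frame of tray between -0.0475 and -0.0175 m) or (y of pad_duck in the frame of rack between -0.0525 and -0.0125 m and y of egg_duck_mid in the frame of tray between 0.0175 and 0.0475 m) or (y of pad_duck in the frame of rack between -0.1175 and -0.0775 m and y of egg_duck_mid in the frame of tray between 0.0825 and 0.1125 m)) and x of egg_goose_mid in the frame of tray between -0.015 and 0.015 m and z of egg_goose_mid in the frame of tray between 0.036 and 0.044 m and ((y of pad_goose in the frame of rack between 0.0775 and 0.1175 m and y of egg_goose_mid in the frame of tray between -0.1125 and -0.0825 m) or (y of pad_goose in the frame of rack between 0.0125 and 0.0525 m and y of egg_goose_mid in the frame of tray between -0.0475 and -0.0175 m) or (y of pad_goose in the frame of rack between -0.0525 and -0.0125 m and y of egg_goose_mid in the frame of tray between 0.0175 and 0.0475 m) or (y of pad_goose in the frame of rack between -0.1175 and -0.0775 m and y of egg_goose_mid in the frame of tray between 0.0825 and 0.1125 m))); the robot touches nothing.
It fails at once if an egg is dropped (falls free of the fingers faster than 0.7 m/s, a fall of about 25 mm) ((linear speed of egg_pullet above 0.7 m/s and not (contact force between egg_pullet and the fingers above 0.05 N)) or (linear speed of egg_hen above 0.7 m/s and not (contact force between egg_hen and the fingers above 0.05 N)) or (linear speed of egg_duck above 0.7 m/s and not (contact force between egg_duck and the fingers above 0.05 N)) or (linear speed of egg_goose above 0.7 m/s and not (contact force between egg_goose and the fingers above 0.05 N))).
It fails at once if the spotlight is pushed more than 30 mm (distance of spotlight from where it was at the start of the episode above 0.03 m).
It fails at once if the magnifier is pushed more than 30 mm (distance of magnifier from where it was at the start of the episode above 0.03 m).
It fails at once if the logbook is pushed more than 30 mm (distance of logbook from where it was at the start of the episode above 0.03 m).
It also fails if it takes over 90 s, if anything falls off the work surface, if the arm or the gripper's body presses on something with over 40 N, if the wrist force passes 120 N, or if a joint passes its speed limit or range.

## Robot

A 6-joint arm with a two-finger parallel gripper is mounted at the origin on the work surface. World frame = base frame: x ahead of the robot, y to its left, z up, the work surface at z = 0. Lengths are in m, angles in rad, forces in N, time in s.
With the tool pointing down it reaches from about 0.35 to 0.975 m from the base axis. Payload 4.9 kg.
Tool frame: the origin (TCP) lies at the very end of the fingers, on their centre line; the grasp point (between the pads) lies 19 mm behind it; z points along the fingers, y is the line along which they close (so a half turn about z gives the same grasp; the last joint's range is limited). The gripper opens to 85 mm and grips with 20 to 120 N. Pads are 22 mm wide; open, the fingers measure 114 mm over their backs; the gripper's body (76 mm by 85 mm) begins 54 mm behind the grasp point. The pads swing forward as they close: fully open they stand 13 mm farther back than shut.
Start: joints at [-1.283, 0.053, 1.613, -0, 1.476, -0.119], TCP at [0.247, -0.574, 0.231] pointing down, gripper open.
Joint ranges: [-3.01, 3.01], [-1.01, 2.22], [0.06, 2.58], [-1.02, 4.17], [0.09, 2.62], [-3.14, 3.14]. Speed limits (rad/s): [2.57, 2.57, 3.14, 3.14, 3.14, 3.14].

## Interface

Orientations are given as a rotation vector (axis times angle).
In Python, from station import * gives the robot as it stands.
- The arm moves only by the shell command python3 -m crank 'ROWS' [OPENING] [FORCE]. ROWS is JSON, a list of rows, each an object with "offset": the shift along the tool's x, y, z in m, a list of three; "twist": the turn, a rotation vector about the tool's x, y, z in degrees, a list of three. In form: [{"offset": [x, y, z], "twist": [rx, ry, rz]}, ...]. A call has 1 to 20 rows; each row is the pose to reach, as a shift and turn from the pose commanded when the call began, along the tool's axes at that moment; what a row does not reach only later rows make up. A row lasts 1/8 s, in which the tool goes at most 62.5 mm and 10.7 degrees, less where a joint would pass 70% of its speed; a pose out of reach is approached as far as the arm can. A call with a gripper value outside its range is refused whole. OPENING is the opening, from 0 (shut) to 1 (fully open), set as the call begins (- or left out, the last holds). The fingers move at their own pace and stop on an object; FORCE is the grip in N (left out, the last holds). Time passes only in rows, so rows that repeat a pose let the fingers close. It gives the time, the measured TCP pose, the force, the opening and the grip force at its end, in the units of the state.
- get_obs(): the state, without advancing time (a new reading comes with each control period).
- get_image(name): name is "scene" or "top"; returns the picture (420x560x3 uint8, red, green, blue); there is no depth.
- get_calibration(name): a dict with "intrinsics" (3x3 intrinsics, pixels), "world_from_camera" (4x4, takes a point from camera to world coordinates). Camera axes: x right, y up, looking along -z (the intrinsics and any distortion apply to the point x, -y, -z); pixel columns grow to the right and rows downward; lengths in m; the calibration is good to about 2 mm. A picture is of the moment at which its call begins. get_calibration takes no time and is no camera call.
- finish_job(): hands the job in; it is judged then, once.
Trained networks look in the newest picture that a camera, given by its name, has taken for a name from the list of things; names that differ only in an ending like _2 or _b are one class to them, and where a whole thing is asked for, a point or a joint stands for the part that bears it (a point fixed in the world has none). Each returns a list of dicts, best first, with "confidence" (0 to 1); they miss things now and then, are a little off and sometimes report something else, mostly with a low value. They report only what shows in the picture. A call takes as long as a camera call. They do not tell look-alikes from the thing itself.
- cut_out(query, camera): "region" (420x560 bool, what is visible of it) and "rect" ([centre column, centre row, width, height] in pixels, round what is visible of it).
The state is a dict: "t": time; "q": joint angles; "dq": joint speeds; "effort": joint torques, N m; "tool_pos": TCP position; "tool_rot": TCP orientation; "contact_force": force on the tool from outside, world axes, zero at the start; "wrist_torque": the same for the moment, N m; "opening": finger opening in m; "grip_force": force on a finger pad.
Only numpy, scipy, OpenCV 4.12 (cv2) and the standard library are available. Lean on these libraries where they do the work, as an engineer would, in place of code of your own. Each camera call takes 0.05 s, during which the arm holds its last target. There are 200 camera calls.

## Working session

There is one attempt and no reset: what is moved stays moved. The work goes in short steps, Python scripts to look and compute and a shell command to move; the robot and the scene stay as the last step left them, time stands still between calls to the robot, and variables do not carry over. Pictures are saved under pics/ and viewed, at most 14 in all, crops included, and the job is handed in when it is done.

```bash
mkdir -p pics; ls
python3 - <<'E'
from station import *
import cv2,numpy as np
for n in("scene","top"):
    cv2.imwrite(f"pics/{n}0.png",get_image(n)[...,::-1])
    c=get_calibration(n);print(n,np.round(c["intrinsics"],1).tolist(),np.round(c["world_from_camera"],3).tolist())
    for q in["egg_pullet_mid","egg_hen_mid","egg_duck_mid","egg_goose_mid","rack","tray","pad_goose"]:
        print(q,[(round(d["confidence"],2),np.round(d["rect"]).tolist()) for d in cut_out(q,n)])
o=get_obs();print(o)
E
```

```text
pics
scene [[534.6, 0.0, 283.9], [0.0, 534.6, 204.0], [0.0, 0.0, 1.0]] [[0.389, -0.537, 0.748, 1.627], [0.921, 0.221, -0.32, -0.391], [0.006, 0.814, 0.581, 0.837], [0.0, 0.0, 0.0, 1.0]]
egg_pullet_mid [(0.68, [253.0, 216.0, 14.0, 18.0]), (0.47, [264.0, 192.0, 106.0, 27.0])]
egg_hen_mid [(0.54, [203.0, 232.0, 16.0, 25.0])]
egg_duck_mid [(0.56, [229.0, 223.0, 20.0, 23.0])]
egg_goose_mid [(0.87, [310.0, 238.0, 20.0, 28.0]), (0.84, [296.0, 261.0, 21.0, 37.0]), (0.72, [278.0, 204.0, 20.0, 29.0]), (0.72, [275.0, 244.0, 19.0, 29.0]), (0.56, [328.0, 216.0, 17.0, 30.0])]
rack [(0.98, [243.0, 230.0, 112.0, 52.0])]
tray [(0.74, [265.0, 191.0, 108.0, 30.0])]
pad_goose [(0.48, [277.0, 219.0, 32.0, 9.0])]
top [[450.9, 0.0, 279.3], [0.0, 450.9, 205.1], [0.0, 0.0, 1.0]] [[0.019, 0.986, -0.165, 0.436], [-1.0, 0.019, 0.002, 0.004], [0.005, 0.165, 0.986, 1.331], [0.0, 0.0, 0.0, 1.0]]
egg_pullet_mid [(0.43, [295.0, 222.0, 14.0, 15.0])]
egg_hen_mid [(0.73, [339.0, 215.0, 9.0, 20.0])]
egg_duck_mid [(0.55, [318.0, 218.0, 15.0, 16.0])]
egg_goose_mid [(0.82, [261.0, 179.0, 17.0, 15.0]), (0.63, [271.0, 223.0,
[... 265 characters left out ...]
18.0, 215.0, 18.0, 17.0])]
{'t': 0.8, 'q': array([-1.28300741e+00,  5.26679503e-02,  1.61287498e+00, -1.55060672e-05,
        1.47601110e+00, -1.18989019e-01]), 'dq': array([-0.00032625, -0.00095255, -0.00137436,  0.0008355 , -0.00098825,
       -0.0004967 ]), 'effort': array([ 6.54215128e-04, -3.93644178e+01, -3.70439708e+01, -1.34204147e-04,
        5.03845476e-04, -5.16368068e-07]), 'tool_pos': array([ 0.24728208, -0.57398807,  0.23133843]), 'tool_rot': array([ 3.07679766e+00,  6.34563263e-01, -1.90460972e-05]), 'contact_force': array([ 0.61574342,  0.4030597 , -0.37643041]), 'wrist_torque': array([ 0.00253167, -0.06173218, -0.01700421]), 'grip_force': 0.0, 'opening': 0.08535759448464329}
```

Run:
```python
import cv2,numpy as np
a=cv2.imread("pics/scene0.png");b=cv2.imread("pics/top0.png")
cv2.imwrite("pics/s1.png",cv2.resize(a[150:300,160:360],None,fx=4,fy=4,interpolation=cv2.INTER_CUBIC))
cv2.imwrite("pics/t1.png",cv2.resize(b[130:300,180:380],None,fx=3.5,fy=3.5,interpolation=cv2.INTER_CUBIC))
```

```text
(no output)
```

View pics/s1.png

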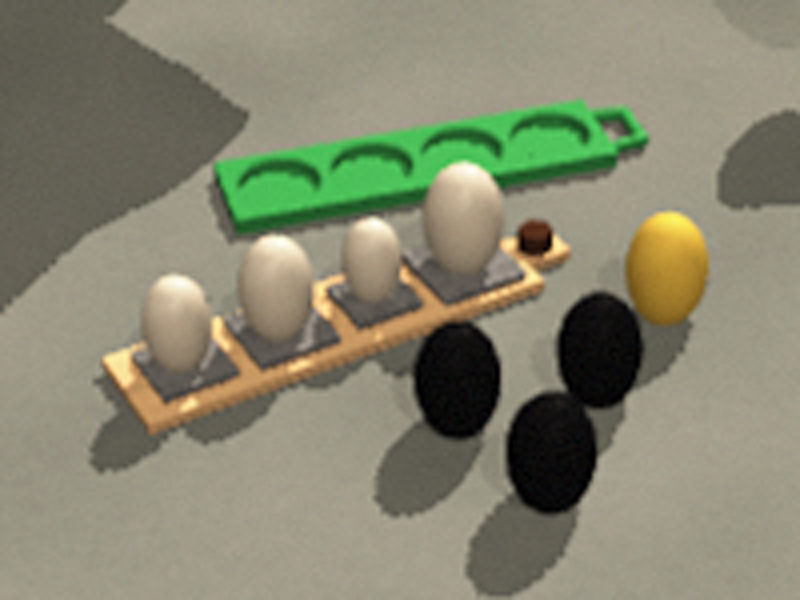

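View pics/t1.png

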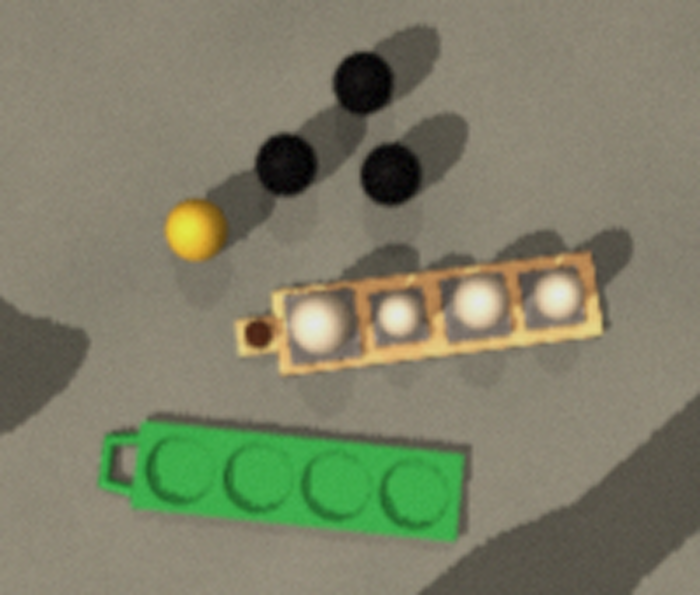

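View pics/top0.png

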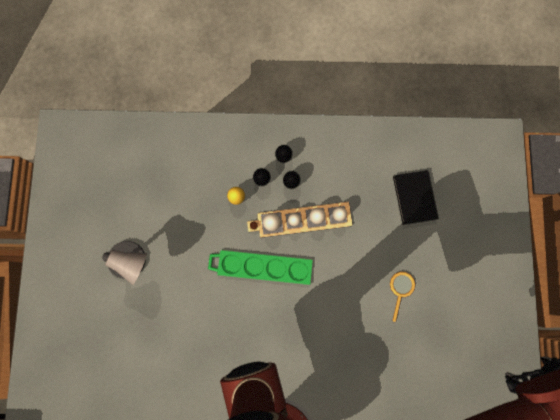

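The rack order from the knob (top crop, left to right) is goose, pullet, duck, hen. In the full top picture they sit at about (271,222), (294,220), (317,217) and (339,215). The black eggs at (284,153), (262,177) and (291,180) and the yellow one at (236,195) are look-alikes and not meant. The goose is the white egg next to the dark knob. The tray loop is at (214,262), on the robot's left. Next I'll measure positions from both views.

```bash
cat > h.py <<'E'
from station import *
import cv2,numpy as np
from scipy.optimize import minimize
CAL={n:get_calibration(n) for n in("scene","top")}
def P(n):
    c=CAL[n];M=np.diag([1,-1,-1,1])@np.linalg.inv(c["world_from_camera"]);return c["intrinsics"]@M[:3]
def proj(n,X):
    p=np.c_[X,np.ones(len(X))]@P(n).T;return p[:,:2]/p[:,2:]
def tri(a,b):
    X=cv2.triangulatePoints(P("scene"),P("top"),np.array(a,float).reshape(2,1),np.array(b,float).reshape(2,1));return (X[:3]/X[3]).ravel()
def blobs(img,lo,hi,amin=40):
    h=cv2.cvtColor(img,cv2.COLOR_RGB2HSV);m=cv2.inRange(h,lo,hi)
    return m,h
E
cat > m.py <<'E'
from h import *
I={n:cv2.imread(f"pics/{n}0.png")[...,::-1].copy() for n in("scene","top")}
seed={"goose":((277,204),(271,222)),"pullet":((253,216),(294,220)),"duck":((229,222),(317,217)),"hen":((204,231),(339,215))}
R={"goose":(26,72),"pullet":(19,54),"duck":(23.5,66),"hen":(21,60)}
def eggpts(x,y,z0,r,h):  # outline points of a rough egg, widest at 0.47h
    r/=1e3;h/=1e3;out=[]
    for s in np.linspace(0,1,25):
        c=.47;t=(s-c)/((1-c) if s>c else c/.8);rr=r*np.sqrt(max(0,1-t*t))
        a=np.linspace(0,2*np.pi,24);out.append(np.c_[x+rr*np.cos(a),y+rr*np.sin(a),np.full(24,z0+s*h)])
    return np.vstack(out)
def hullmask(p):
    m=np.zeros((420*4,560*4),np.uint8);cv2.fillConvexPoly(m,cv2.convexHull(np.round((p+.5)*4-.5).astype(np.int32)),1);return m>0
def up(m): return cv2.resize(m.astype(np.uint8),None,fx=4,fy=4,interpolation=cv2.INTER_NEAREST)>0
def fit(f,masks,x0,step):
    def cost(v): 
        c=0
        for n,m in masks.items():
            p=hullmask(proj(n,f(v)));c-=(p&m).sum()/(p|m).sum()
        return c
    r=minimize(cost,x0,method="Nelder-Mead",options=dict(initial_simplex=np.vstack([x0]+[np.array(x0)+d for d in np.diag(step)]),xatol=2e-4,fatol=1e-4,maxiter=300));return r.x,r.fun
for k,(s,t) in seed.items():
    ms={};cs={}
    for n,c in zip(("scene","top"),(s,t)):
        h=cv2.cvtColor(I[n],cv2.COLOR_RGB2HSV)
        m=((h[...,2]>135)&(h[...,1]<70)).astype(np.uint8)
        w=np.zeros_like(m);cv2.circle(w,c,20 if n=="scene" else 12,1,-1)
        # grow the region around the seed only
        _,l=cv2.connectedComponents(m&w,connectivity=4);q=l==l[c[1],c[0]]
        ms[n]=up(q);ys,xs=np.nonzero(q);cs[n]=(xs.mean(),ys.mean(),q.sum())
    X=tri(cs["scene"][:2],cs["top"][:2])
    v,e=fit(lambda v:eggpts(*v,*R[k]),ms,[X[0],X[1],.016],[.01,.01,.01])
    print(k,"centroids",np.round([cs["scene"],cs["top"]],1).tolist(),"tri",np.round(X,4),"fit x y foot",np.round(v,4),round(e/2,3))
ms={};box=np.array([(a,b,c) for a in(-.036,.036) for b in(-.135,.135) for c in(-.012,0)])
for n in I:
    h=cv2.cvtColor(I[n],cv2.COLOR_RGB2HSV);m=cv2.inRange(h,(50,110,40),(80,255,255));m=cv2.morphologyEx(m,cv2.MORPH_OPEN,np.ones((9,9)))
    ms[n]=hullmask(np.argwhere(m)[:,::-1].astype(np.float32))
def tr(v):
    c,s=np.cos(v[3]),np.sin(v[3]);p=box@np.array([[c,-s,0],[s,c,0],[0,0,1]]).T;return p+v[:3]
v,e=fit(tr,ms,[.46,.04,.012,-.05],[.02,.02,.01,.1]);print("tray xyz_top yaw",np.round(v,4),e/2)
c,s=np.cos(v[3]),np.sin(v[3])
for y in(-.0975,-.0325,.0325,.0975):
    w=np.array([v[0]-s*y,v[1]+c*y,.004]);print(y,np.round(w,4),np.round(proj("top",[w]),1),np.round(proj("scene",[w]),1))
E
python3 m.py
```

```text
goose centroids [[279.0, 202.2, 444.0], [268.8, 222.8, 177.0]] tri [0.599  0.0333 0.049 ] fit x y foot [0.5981 0.0307 0.014 ] -0.677
pullet centroids [[249.3, 212.3, 446.0], [292.4, 220.7, 100.0]] tri [ 0.6046 -0.0426  0.0428] fit x y foot [ 0.6056 -0.0365  0.0171] -0.575
duck centroids [[226.7, 218.1, 633.0], [315.4, 217.1, 154.0]] tri [ 0.6158 -0.1064  0.0507] fit x y foot [ 0.616  -0.1017  0.0171] -0.595
hen centroids [[201.5, 224.7, 727.0], [338.2, 215.1, 134.0]] tri [ 0.6224 -0.1714  0.0539] fit x y foot [ 0.623  -0.167   0.0283] -0.607
tray xyz_top yaw [ 0.474   0.0419  0.0109 -0.0808] -0.9510268840861678
-0.0975 [ 0.4662 -0.0553  0.004 ] [[297.6 270.3]] [[229.7 196.9]]
-0.0325 [0.4714 0.0095 0.004 ] [[275.4 268. ]] [[252.7 192.8]]
0.0325 [0.4767 0.0743 0.004 ] [[253.2 265.8]] [[275.1 188.8]]
0.0975 [0.4819 0.1391 0.004 ] [[231.1 263.6]] [[297.1 184.9]]
```

The tray fit is good: top face at 11 mm, IoU 0.95. The egg masks in the scene view leaked into the table, so I'll redo the eggs once using the networks' regions, tied together as one row at the known 65 mm pitch.

```bash
sed '/^for k,(s,t)/,$d' m.py > fitlib.py
cat > m2.py <<'E'
from fitlib import *
ms={}
for n in("scene","top"):
    get_image(n)
    for k,c in seed.items():
        cand=[d for d in cut_out(f"egg_{k}_mid",n) if np.hypot(*(np.array(d["rect"][:2])-c[n=="top"]))<9 and d["rect"][2]<35]
        if cand: ms[k,n]=up(cand[0]["region"])
Y={"goose":.0975,"pullet":.0325,"duck":-.0325,"hen":-.0975}
def pos(v,k): return v[0]-np.sin(v[3])*Y[k],v[1]+np.cos(v[3])*Y[k],v[2]
def iou(v,k,n):
    p=hullmask(proj(n,eggpts(*pos(v,k),*R[k])));m=ms[k,n];return (p&m).sum()/(p|m).sum()
x0=np.array([.61,-.068,.016,.12])
r=minimize(lambda v:-sum(iou(v,*q) for q in ms),x0,method="Nelder-Mead",options=dict(initial_simplex=np.vstack([x0]+[x0+d for d in np.diag([.01,.01,.01,.05])]),xatol=2e-4,fatol=1e-4,maxiter=200))
v=r.x;print("row",np.round(v,4));print({q:round(iou(v,*q),2) for q in ms})
for k in Y: 
    print(k,np.round(pos(v,k),4))
    if (k,"scene") in ms and (k,"top") in ms:
        c=[np.argwhere(ms[k,n]).mean(0)[::-1]/4-.375 for n in("scene","top")];print("  tri",np.round(tri(*c),4))
o=get_obs();T=cv2.Rodrigues(o["tool_rot"])[0];print(T.round(3).tolist(),"tool y yaw",np.degrees(np.arctan2(T[1,1],T[0,1])))
g=np.array([*pos(v,"goose")[:2],.2]);print("tool-axes delta to above goose",T.T@(g-o["tool_pos"]))
E
python3 m2.py
```

```text
row [ 0.6155 -0.0749  0.016   0.1386]
{('goose', 'scene'): np.float64(0.92), ('pullet', 'scene'): np.float64(0.95), ('duck', 'scene'): np.float64(0.93), ('hen', 'scene'): np.float64(0.94), ('goose', 'top'): np.float64(0.87), ('pullet', 'top'): np.float64(0.87), ('duck', 'top'): np.float64(0.89), ('hen', 'top'): np.float64(0.91)}
goose [0.602  0.0216 0.016 ]
  tri [0.6013 0.0233 0.048 ]
pullet [ 0.611  -0.0427  0.016 ]
  tri [ 0.6102 -0.0419  0.0404]
duck [ 0.62   -0.1071  0.016 ]
  tri [ 0.6217 -0.1075  0.0464]
hen [ 0.629  -0.1715  0.016 ]
  tri [ 0.629  -0.1724  0.0436]
[[0.918, 0.396, 0.0], [0.396, -0.918, -0.0], [0.0, 0.0, -1.0]] tool y yaw -66.69303202669425
tool-axes delta to above goose [ 0.56143311 -0.40667586  0.03132004]
```

The measured foot height is 16 mm and all the overlaps are good. Moving above the goose egg.

```bash
cat > d.py <<'E'
import sys,numpy as np,cv2
from station import *
G={"goose":(.602,.0225,.1386),"pullet":(.6107,-.0423,.1386),"duck":(.6205,-.1073,.1386),"hen":(.629,-.1718,.1386),
"c1":(.4662,-.0553,-.0808),"c2":(.4714,.0095,-.0808),"c3":(.4767,.0743,-.0808),"c4":(.4819,.1391,-.0808)}
o=get_obs();T=cv2.Rodrigues(o["tool_rot"])[0]
yaw=np.arctan2(T[1,1],T[0,1])
for k in sys.argv[1:]:
    x,y,a=G[k];d=(a-yaw+np.pi/2)%np.pi-np.pi/2
    print(k,"dxy tool",(T.T@(np.array([x,y,0])-[*o["tool_pos"][:2],0]))[:2].round(4),"twist z",round(-np.degrees(d),1))
print("z",o["tool_pos"][2].round(4),"t",round(o["t"],2),"tilt z axis",T[:,2].round(3),"q",o["q"].round(2))
E
python3 -m crank '[{"offset":[0.561,-0.407,0.07],"twist":[0,0,-74.6]},{"offset":[0.561,-0.407,0.07],"twist":[0,0,-74.6]},{"offset":[0.561,-0.407,0.07],"twist":[0,0,-74.6]},{"offset":[0.561,-0.407,0.07],"twist":[0,0,-74.6]},{"offset":[0.561,-0.407,0.07],"twist":[0,0,-74.6]},{"offset":[0.561,-0.407,0.07],"twist":[0,0,-74.6]},{"offset":[0.561,-0.407,0.07],"twist":[0,0,-74.6]},{"offset":[0.561,-0.407,0.07],"twist":[0,0,-74.6]},{"offset":[0.561,-0.407,0.07],"twist":[0,0,-74.6]},{"offset":[0.561,-0.407,0.07],"twist":[0,0,-74.6]},{"offset":[0.561,-0.407,0.07],"twist":[0,0,-74.6]},{"offset":[0.561,-0.407,0.07],"twist":[0,0,-74.6]},{"offset":[0.561,-0.407,0.07],"twist":[0,0,-74.6]},{"offset":[0.561,-0.407,0.07],"twist":[0,0,-74.6]},{"offset":[0.561,-0.407,0.07],"twist":[0,0,-74.6]},{"offset":[0.561,-0.407,0.07],"twist":[0,0,-74.6]}]' 1 20; python3 d.py goose c1
```

```text
t: 3.3
tool_pos: [0.6013, 0.0208, 0.1616]
tool_rot: [2.064, 2.368, 0.0]
contact_force: [-0.3, 0.9, 0.7]
opening: 0.0854
grip_force: 0.0
goose dxy tool [0.0015 0.0009] twist z -0.1
c1 dxy tool [-0.057  -0.1442] twist z 12.5
z 0.1616 t 3.3 tilt z axis [ 0. -0. -1.] q [-0.09  0.05  1.73 -0.    1.36 -0.23]
```

```bash
python3 -m crank '[{"offset":[0.0015,0.001,0.05],"twist":[0,0,0]},{"offset":[0.0015,0.001,0.09],"twist":[0,0,0]},{"offset":[0.0015,0.001,0.12],"twist":[0,0,0]},{"offset":[0.0015,0.001,0.1345],"twist":[0,0,0]},{"offset":[0.0015,0.001,0.1345],"twist":[0,0,0]}]' 1 20 && python3 -m crank '[{"offset":[0,0,0],"twist":[0,0,0]},{"offset":[0,0,0],"twist":[0,0,0]},{"offset":[0,0,0],"twist":[0,0,0]},{"offset":[0,0,0],"twist":[0,0,0]},{"offset":[0,0,0],"twist":[0,0,0]},{"offset":[0,0,0],"twist":[0,0,0]}]' 0 20; python3 d.py c1
```

```text
t: 3.92
tool_pos: [0.6017, 0.0232, 0.0261]
tool_rot: [-2.063, -2.368, 0.002]
contact_force: [-0.3, 0.0, -0.4]
opening: 0.0856
grip_force: 0.0
t: 4.68
tool_pos: [0.6035, 0.0233, 0.0288]
tool_rot: [2.061, 2.368, 0.002]
contact_force: [-1.5, -0.9, 6.7]
opening: 0.0503
grip_force: 20.9
c1 dxy tool [-0.0589 -0.1468] twist z 12.5
z 0.0288 t 4.67 tilt z axis [ 0.003 -0.    -1.   ] q [-0.08  0.21  1.8  -0.    1.13 -0.22]
```

```bash
python3 -m crank '[{"offset":[0,0,-0.02],"twist":[0,0,0]},{"offset":[0,0,-0.055],"twist":[0,0,0]},{"offset":[0,0,-0.09],"twist":[0,0,0]},{"offset":[-0.015,-0.037,-0.1],"twist":[0,0,4]},{"offset":[-0.03,-0.08,-0.1],"twist":[0,0,8]},{"offset":[-0.045,-0.12,-0.1],"twist":[0,0,12.5]},{"offset":[-0.058,-0.146,-0.1],"twist":[0,0,12.5]},{"offset":[-0.058,-0.146,-0.09],"twist":[0,0,12.5]},{"offset":[-0.058,-0.146,-0.08],"twist":[0,0,12.5]},{"offset":[-0.058,-0.146,-0.08],"twist":[0,0,12.5]}]' 0 20; python3 d.py c1
```

```text
t: 5.92
tool_pos: [0.4651, -0.0535, 0.1055]
tool_rot: [-2.306, -2.13, 0.002]
contact_force: [-0.1, 0.3, -2.7]
opening: 0.0505
grip_force: 21.6
c1 dxy tool [-0.0017  0.0012] twist z 0.1
z 0.1055 t 5.92 tilt z axis [-0.002  0.001 -1.   ] q [-0.27 -0.22  2.09  0.    1.28 -0.19]
```

Run:
```python
from h import *
b=get_image("top");s=get_image("scene")
b=cv2.resize(b[200:300,190:330],(560,400));s=cv2.resize(s[130:280,170:370],(533,400))
cv2.imwrite("pics/g1.png",np.vstack([cv2.resize(b,(420,300)),cv2.resize(s,(420,300))])[...,::-1])
```

```text
(no output)
```

View pics/g1.png

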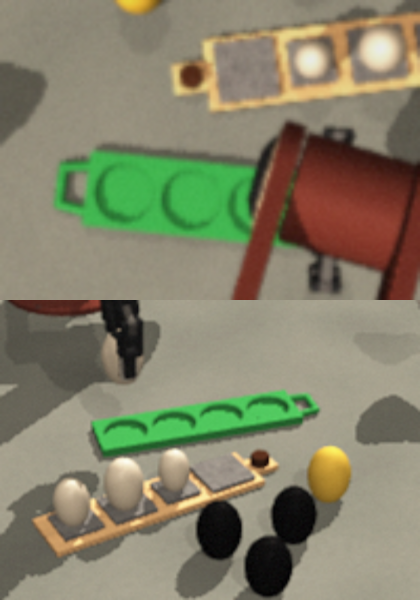

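The goose egg is held upright above the tray end away from the loop (scene half, around (122,355)) and its pad is empty. Lowering it.

```bash
python3 -m crank '[{"offset":[-0.0015,0.001,0.03],"twist":[0,0,0]},{"offset":[-0.0015,0.001,0.06],"twist":[0,0,0]},{"offset":[-0.0015,0.001,0.075],"twist":[0,0,0]},{"offset":[-0.0015,0.001,0.082],"twist":[0,0,0]},{"offset":[-0.0015,0.001,0.085],"twist":[0,0,0]},{"offset":[-0.0015,0.001,0.085],"twist":[0,0,0]}]' 0 20; python3 -m crank '[{"offset":[0,0,0.001],"twist":[0,0,0]},{"offset":[0,0,0.002],"twist":[0,0,0]},{"offset":[0,0,0.003],"twist":[0,0,0]},{"offset":[0,0,0.003],"twist":[0,0,0]}]';python3 d.py c1
```

```text
t: 6.78
tool_pos: [0.4672, -0.0559, 0.0226]
tool_rot: [2.308, 2.13, 0.001]
contact_force: [0.4, -0.1, -1.3]
opening: 0.0502
grip_force: 21.6
t: 7.28
tool_pos: [0.4664, -0.0557, 0.0187]
tool_rot: [-2.309, -2.131, 0.0]
contact_force: [0.2, 0.1, -0.4]
opening: 0.0501
grip_force: 21.6
c1 dxy tool [ 0.0004 -0.0003] twist z 0.0
z 0.0187 t 7.28 tilt z axis [-0.  0. -1.] q [-0.28 -0.08  2.13  0.    1.09 -0.2 ]
```

```bash
python3 -m crank '[{"offset":[0,0,0.001],"twist":[0,0,0]},{"offset":[0,0,0.002],"twist":[0,0,0]},{"offset":[0,0,0.002],"twist":[0,0,0]}]';python3 d.py c1
```

```text
t: 7.65
tool_pos: [0.4665, -0.0557, 0.0168]
tool_rot: [2.309, 2.131, 0.0]
contact_force: [-0.0, 0.2, -0.1]
opening: 0.0502
grip_force: 21.6
c1 dxy tool [ 0.0004 -0.0004] twist z 0.0
z 0.0168 t 7.65 tilt z axis [ 0. -0. -1.] q [-0.28 -0.08  2.13 -0.    1.09 -0.2 ]
```

```bash
python3 -m crank '[{"offset":[0,0,0.001],"twist":[0,0,0]},{"offset":[0,0,0.0015],"twist":[0,0,0]},{"offset":[0,0,0.0015],"twist":[0,0,0]}]'
```

```text
t: 8.02
tool_pos: [0.4666, -0.0558, 0.0168]
tool_rot: [-2.308, -2.13, 0.001]
contact_force: [-6.5, 1.2, 11.3]
opening: 0.05
grip_force: 22.4
```

Floor contact came exactly where predicted, at z = 0.0168. Releasing, rising, and moving on to the pullet egg.

```bash
python3 -m crank '[{"offset":[0,0,-0.001],"twist":[0,0,0]},{"offset":[0,0,-0.001],"twist":[0,0,0]},{"offset":[0,0,-0.001],"twist":[0,0,0]},{"offset":[0,0,-0.001],"twist":[0,0,0]},{"offset":[0,0,-0.001],"twist":[0,0,0]}]' 1 20; python3 -m crank '[{"offset":[0,0,-0.02],"twist":[0,0,0]},{"offset":[0,0,-0.06],"twist":[0,0,0]},{"offset":[0,0,-0.11],"twist":[0,0,0]},{"offset":[0,0,-0.11],"twist":[0,0,0]}]'; python3 d.py pullet
python3 - <<'E'
from h import *
b=get_image("top");s=get_image("scene")
b=cv2.resize(b[200:300,190:330],(560,400));s=cv2.resize(s[130:280,170:370],(533,400))
cv2.imwrite("pics/g2.png",np.vstack([cv2.resize(b,(420,300)),cv2.resize(s,(420,300))])[...,::-1])
E
```

```text
t: 8.65
tool_pos: [0.4664, -0.0557, 0.0162]
tool_rot: [-2.309, -2.131, 0.0]
contact_force: [-0.0, 0.2, 0.6]
opening: 0.0853
grip_force: 0.0
t: 9.15
tool_pos: [0.4698, -0.0566, 0.1315]
tool_rot: [2.302, 2.125, 0.008]
contact_force: [0.4, 0.3, 0.1]
opening: 0.0852
grip_force: 0.0
pullet dxy tool [0.0255 0.1393] twist z -12.5
z 0.1315 t 9.15 tilt z axis [ 0.01  -0.003 -1.   ] q [-0.28 -0.25  2.06 -0.    1.32 -0.2 ]
```

View pics/g2.png

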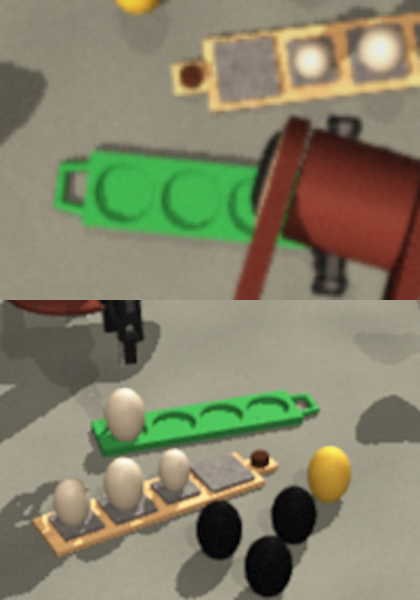

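The goose stands upright in the far cup (scene half, around (125,414)). Next is the pullet.

```bash
python3 -m crank '[{"offset":[0.008,0.05,0],"twist":[0,0,-5]},{"offset":[0.016,0.1,0],"twist":[0,0,-10]},{"offset":[0.025,0.143,0],"twist":[0,0,-12.5]},{"offset":[0.025,0.143,0],"twist":[0,0,-12.5]},{"offset":[0.025,0.143,0],"twist":[0,0,-12.5]},{"offset":[0.025,0.143,0],"twist":[0,0,-12.5]}]'; python3 d.py pullet
```

```text
t: 10.0
tool_pos: [0.6096, -0.0422, 0.1255]
tool_rot: [-2.063, -2.368, 0.001]
contact_force: [-0.6, 0.6, -0.3]
opening: 0.0855
grip_force: 0.0
pullet dxy tool [-0.0002  0.0011] twist z -0.1
z 0.1255 t 10.0 tilt z axis [-0.002  0.    -1.   ] q [-0.19  0.11  1.74 -0.    1.3  -0.33]
```

```bash
python3 -m crank '[{"offset":[0,0.001,0.04],"twist":[0,0,0]},{"offset":[0,0.001,0.075],"twist":[0,0,0]},{"offset":[0,0.001,0.092],"twist":[0,0,0]},{"offset":[0,0.001,0.0975],"twist":[0,0,0]},{"offset":[0,0.001,0.0975],"twist":[0,0,0]}]' 1 20 && python3 -m crank '[{"offset":[0,0,0],"twist":[0,0,0]},{"offset":[0,0,0],"twist":[0,0,0]},{"offset":[0,0,0],"twist":[0,0,0]},{"offset":[0,0,0],"twist":[0,0,0]},{"offset":[0,0,0],"twist":[0,0,0]},{"offset":[0,0,0],"twist":[0,0,0]},{"offset":[0,0,0],"twist":[0,0,0]}]' 0 20; python3 d.py c2
```

```text
t: 10.62
tool_pos: [0.6126, -0.0423, 0.0298]
tool_rot: [2.062, 2.368, 0.001]
contact_force: [-0.4, -0.3, -0.3]
opening: 0.0853
grip_force: 0.0
t: 11.5
tool_pos: [0.6127, -0.0422, 0.0297]
tool_rot: [2.062, 2.369, 0.001]
contact_force: [-0.8, -0.3, 5.4]
opening: 0.0366
grip_force: 20.4
c2 dxy tool [ 0.0706 -0.1328] twist z 12.5
z 0.0297 t 11.5 tilt z axis [ 0.001 -0.    -1.   ] q [-0.19  0.23  1.78  0.    1.13 -0.33]
```

```bash
python3 -m crank '[{"offset":[0,0,-0.02],"twist":[0,0,0]},{"offset":[0,0,-0.055],"twist":[0,0,0]},{"offset":[0,0,-0.09],"twist":[0,0,0]},{"offset":[0.018,-0.037,-0.1],"twist":[0,0,4]},{"offset":[0.036,-0.075,-0.1],"twist":[0,0,8]},{"offset":[0.055,-0.11,-0.1],"twist":[0,0,12.5]},{"offset":[0.0705,-0.132,-0.1],"twist":[0,0,12.5]},{"offset":[0.0705,-0.132,-0.09],"twist":[0,0,12.5]},{"offset":[0.0705,-0.132,-0.08],"twist":[0,0,12.5]},{"offset":[0.0705,-0.132,-0.08],"twist":[0,0,12.5]},{"offset":[0.0705,-0.132,-0.08],"twist":[0,0,12.5]}]' 0 20; python3 d.py c2
```

```text
t: 12.88
tool_pos: [0.4721, 0.0093, 0.1087]
tool_rot: [-2.309, -2.13, 0.001]
contact_force: [0.8, 0.3, -0.4]
opening: 0.0364
grip_force: 20.3
c2 dxy tool [ 0.0002 -0.0007] twist z 0.0
z 0.1087 t 12.88 tilt z axis [-0.001  0.    -1.   ] q [-0.14 -0.21  2.08  0.    1.28 -0.06]
```

```bash
python3 -m crank '[{"offset":[0,-0.0005,0.03],"twist":[0,0,0]},{"offset":[0,-0.0005,0.06],"twist":[0,0,0]},{"offset":[0,-0.0005,0.075],"twist":[0,0,0]},{"offset":[0,-0.0005,0.084],"twist":[0,0,0]},{"offset":[0,-0.0005,0.087],"twist":[0,0,0]},{"offset":[0,-0.0005,0.089],"twist":[0,0,0]},{"offset":[0,-0.0005,0.089],"twist":[0,0,0]}]'; python3 -m crank '[{"offset":[0,0,0.001],"twist":[0,0,0]},{"offset":[0,0,0.002],"twist":[0,0,0]},{"offset":[0,0,0.002],"twist":[0,0,0]},{"offset":[0,0,0.002],"twist":[0,0,0]}]'
```

```text
t: 13.75
tool_pos: [0.4716, 0.0096, 0.0204]
tool_rot: [2.308, 2.13, 0.001]
contact_force: [-0.0, -0.4, -0.3]
opening: 0.0361
grip_force: 20.3
t: 14.25
tool_pos: [0.4711, 0.0096, 0.0178]
tool_rot: [2.309, 2.131, 0.0]
contact_force: [0.3, 0.1, -0.2]
opening: 0.0364
grip_force: 20.3
```

```bash
python3 -m crank '[{"offset":[0,0,0.001],"twist":[0,0,0]},{"offset":[0,0,0.001],"twist":[0,0,0]}]'
```

```text
t: 14.5
tool_pos: [0.4712, 0.0096, 0.0177]
tool_rot: [-2.308, -2.13, 0.001]
contact_force: [-3.8, 0.4, 6.7]
opening: 0.0364
grip_force: 20.9
```

```bash
python3 -m crank '[{"offset":[0,0,-0.0005],"twist":[0,0,0]},{"offset":[0,0,-0.001],"twist":[0,0,0]},{"offset":[0,0,-0.001],"twist":[0,0,0]},{"offset":[0,0,-0.001],"twist":[0,0,0]},{"offset":[0,0,-0.001],"twist":[0,0,0]},{"offset":[0,0,-0.02],"twist":[0,0,0]},{"offset":[0,0,-0.06],"twist":[0,0,0]},{"offset":[0,0,-0.11],"twist":[0,0,0]},{"offset":[-0.025,0.04,-0.11],"twist":[0,0,-4]},{"offset":[-0.055,0.085,-0.11],"twist":[0,0,-8]},{"offset":[-0.085,0.13,-0.11],"twist":[0,0,-12.5]},{"offset":[-0.104,0.158,-0.11],"twist":[0,0,-12.5]},{"offset":[-0.104,0.158,-0.11],"twist":[0,0,-12.5]},{"offset":[-0.104,0.158,-0.11],"twist":[0,0,-12.5]}]' 1 20; python3 d.py duck
```

```text
t: 16.25
tool_pos: [0.6196, -0.1062, 0.1263]
tool_rot: [-2.062, -2.368, 0.001]
contact_force: [-0.5, 0.1, 0.9]
opening: 0.0855
grip_force: 0.0
duck dxy tool [-0.0012  0.0008] twist z -0.0
z 0.1263 t 16.25 tilt z axis [-0.001  0.001 -1.   ] q [-0.29  0.15  1.69  0.    1.3  -0.43]
```

Run:
```python
from h import *
b=get_image("top");s=get_image("scene")
b=cv2.resize(b[200:300,190:330],(560,400));s=cv2.resize(s[130:280,170:370],(533,400))
cv2.imwrite("pics/g3.png",np.vstack([cv2.resize(b,(420,300)),cv2.resize(s,(420,300))])[...,::-1])
```

```text
(no output)
```

View pics/g3.png

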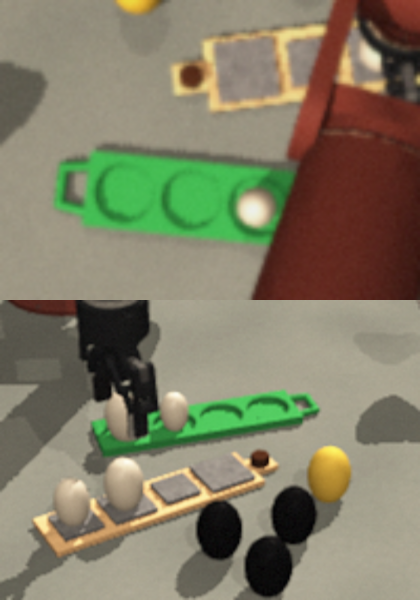

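The pullet stands upright in the second cup (top half, around (254,208)). Descending on the duck.

```bash
python3 -m crank '[{"offset":[-0.001,0.001,0.04],"twist":[0,0,0]},{"offset":[-0.001,0.001,0.075],"twist":[0,0,0]},{"offset":[-0.001,0.001,0.092],"twist":[0,0,0]},{"offset":[-0.001,0.001,0.098],"twist":[0,0,0]},{"offset":[-0.001,0.001,0.098],"twist":[0,0,0]}]' 1 20 && python3 -m crank '[{"offset":[0,0,0],"twist":[0,0,0]},{"offset":[0,0,0],"twist":[0,0,0]},{"offset":[0,0,0],"twist":[0,0,0]},{"offset":[0,0,0],"twist":[0,0,0]},{"offset":[0,0,0],"twist":[0,0,0]},{"offset":[0,0,0],"twist":[0,0,0]},{"offset":[0,0,0],"twist":[0,0,0]}]' 0 20; python3 d.py c3
```

```text
t: 16.98
tool_pos: [0.6219, -0.1075, 0.0297]
tool_rot: [2.062, 2.369, 0.001]
contact_force: [-0.3, -0.3, 0.2]
opening: 0.0854
grip_force: 0.0
t: 17.85
tool_pos: [0.6223, -0.1078, 0.0301]
tool_rot: [2.062, 2.368, 0.001]
contact_force: [0.1, 0.2, 5.8]
opening: 0.0452
grip_force: 20.4
c3 dxy tool [ 0.2004 -0.1191] twist z 12.5
z 0.0301 t 17.85 tilt z axis [ 0.002 -0.001 -1.   ] q [-0.29  0.26  1.73 -0.    1.14 -0.43]
```

```bash
python3 -m crank '[{"offset":[0,0,-0.02],"twist":[0,0,0]},{"offset":[0,0,-0.055],"twist":[0,0,0]},{"offset":[0,0,-0.09],"twist":[0,0,0]},{"offset":[0.03,-0.018,-0.1],"twist":[0,0,2]},{"offset":[0.07,-0.042,-0.1],"twist":[0,0,4]},{"offset":[0.11,-0.066,-0.1],"twist":[0,0,8]},{"offset":[0.15,-0.09,-0.1],"twist":[0,0,12.5]},{"offset":[0.185,-0.108,-0.1],"twist":[0,0,12.5]},{"offset":[0.2,-0.1185,-0.1],"twist":[0,0,12.5]},{"offset":[0.2,-0.1185,-0.09],"twist":[0,0,12.5]},{"offset":[0.2,-0.1185,-0.08],"twist":[0,0,12.5]},{"offset":[0.2,-0.1185,-0.08],"twist":[0,0,12.5]},{"offset":[0.2,-0.1185,-0.08],"twist":[0,0,12.5]}]' 0 20; python3 d.py c3
```

```text
t: 19.48
tool_pos: [0.4768, 0.0736, 0.1086]
tool_rot: [-2.31, -2.129, 0.001]
contact_force: [0.8, 0.3, -1.0]
opening: 0.0455
grip_force: 21.0
c3 dxy tool [ 0.0007 -0.0002] twist z -0.0
z 0.1086 t 19.48 tilt z axis [-0. -0. -1.] q [-0.   -0.19  2.05 -0.    1.28  0.08]
```

```bash
python3 -m crank '[{"offset":[0.0005,0,0.03],"twist":[0,0,0]},{"offset":[0.0005,0,0.06],"twist":[0,0,0]},{"offset":[0.0005,0,0.075],"twist":[0,0,0]},{"offset":[0.0005,0,0.084],"twist":[0,0,0]},{"offset":[0.0005,0,0.087],"twist":[0,0,0]},{"offset":[0.0005,0,0.089],"twist":[0,0,0]},{"offset":[0.0005,0,0.089],"twist":[0,0,0]}]'; python3 -m crank '[{"offset":[0,0,0.001],"twist":[0,0,0]},{"offset":[0,0,0.002],"twist":[0,0,0]},{"offset":[0,0,0.002],"twist":[0,0,0]},{"offset":[0,0,0.002],"twist":[0,0,0]}]'
```

```text
t: 20.35
tool_pos: [0.4771, 0.0747, 0.0205]
tool_rot: [2.308, 2.13, 0.001]
contact_force: [0.4, 0.4, -1.2]
opening: 0.0454
grip_force: 21.0
t: 20.85
tool_pos: [0.4768, 0.0747, 0.0182]
tool_rot: [2.308, 2.13, 0.001]
contact_force: [-0.2, -0.0, 1.6]
opening: 0.0455
grip_force: 21.2
```

```bash
python3 -m crank '[{"offset":[0,0,0],"twist":[0,0,0]},{"offset":[0,0,-0.0005],"twist":[0,0,0]},{"offset":[0,0,-0.0005],"twist":[0,0,0]},{"offset":[0,0,-0.0005],"twist":[0,0,0]},{"offset":[0,0,-0.0005],"twist":[0,0,0]},{"offset":[0,0,-0.02],"twist":[0,0,0]},{"offset":[0,0,-0.06],"twist":[0,0,0]},{"offset":[0,0,-0.11],"twist":[0,0,0]},{"offset":[-0.04,0.028,-0.11],"twist":[0,0,-2]},{"offset":[-0.085,0.06,-0.11],"twist":[0,0,-5]},{"offset":[-0.13,0.095,-0.11],"twist":[0,0,-8]},{"offset":[-0.175,0.13,-0.11],"twist":[0,0,-12.5]},{"offset":[-0.215,0.158,-0.11],"twist":[0,0,-12.5]},{"offset":[-0.233,0.1715,-0.11],"twist":[0,0,-12.5]},{"offset":[-0.233,0.1715,-0.11],"twist":[0,0,-12.5]},{"offset":[-0.233,0.1715,-0.11],"twist":[0,0,-12.5]}]' 1 20; python3 d.py hen
python3 - <<'E'
from h import *
b=get_image("top");s=get_image("scene")
b=cv2.resize(b[200:300,190:330],(560,400));s=cv2.resize(s[130:280,170:370],(533,400))
cv2.imwrite("pics/g4.png",np.vstack([cv2.resize(b,(420,300)),cv2.resize(s,(420,300))])[...,::-1])
E
```

```text
t: 22.85
tool_pos: [0.6283, -0.1704, 0.1274]
tool_rot: [-2.062, -2.369, 0.0]
contact_force: [0.3, 1.1, 0.4]
opening: 0.0853
grip_force: 0.0
hen dxy tool [-0.0014  0.0005] twist z -0.0
z 0.1274 t 22.85 tilt z axis [-0.001  0.001 -1.   ] q [-0.38  0.19  1.64  0.    1.31 -0.52]
```

View pics/g4.png

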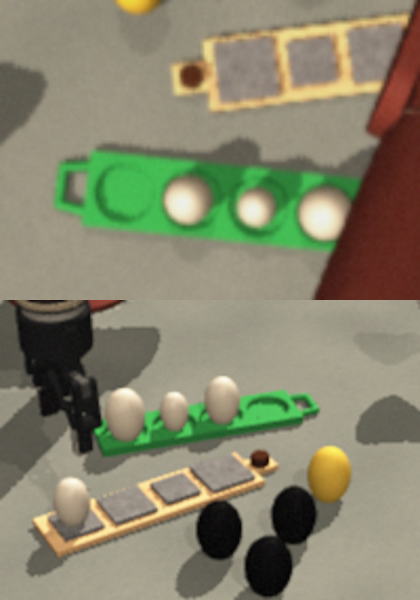

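Goose, pullet and duck all stand in their cups (top half, around (325,213), (254,208) and (187,200)). The hen egg is last.

```bash
python3 -m crank '[{"offset":[-0.001,0.0005,0.04],"twist":[0,0,0]},{"offset":[-0.001,0.0005,0.075],"twist":[0,0,0]},{"offset":[-0.001,0.0005,0.092],"twist":[0,0,0]},{"offset":[-0.001,0.0005,0.099],"twist":[0,0,0]},{"offset":[-0.001,0.0005,0.099],"twist":[0,0,0]}]' 1 20 && python3 -m crank '[{"offset":[0,0,0],"twist":[0,0,0]},{"offset":[0,0,0],"twist":[0,0,0]},{"offset":[0,0,0],"twist":[0,0,0]},{"offset":[0,0,0],"twist":[0,0,0]},{"offset":[0,0,0],"twist":[0,0,0]},{"offset":[0,0,0],"twist":[0,0,0]},{"offset":[0,0,0],"twist":[0,0,0]}]' 0 20; python3 d.py c4
```

```text
t: 23.58
tool_pos: [0.6299, -0.1721, 0.0295]
tool_rot: [2.062, 2.369, 0.0]
contact_force: [0.6, 0.2, 0.5]
opening: 0.0853
grip_force: 0.0
t: 24.45
tool_pos: [0.6302, -0.1725, 0.0301]
tool_rot: [2.062, 2.368, 0.001]
contact_force: [-0.9, 0.8, 6.2]
opening: 0.0403
grip_force: 20.3
c4 dxy tool [ 0.329 -0.104] twist z 12.5
z 0.0301 t 24.45 tilt z axis [ 0.001 -0.001 -1.   ] q [-0.38  0.31  1.68 -0.    1.15 -0.52]
```

```bash
python3 -m crank '[{"offset":[0,0,-0.02],"twist":[0,0,0]},{"offset":[0,0,-0.055],"twist":[0,0,0]},{"offset":[0,0,-0.09],"twist":[0,0,0]},{"offset":[0.03,-0.009,-0.1],"twist":[0,0,1]},{"offset":[0.075,-0.024,-0.1],"twist":[0,0,3]},{"offset":[0.12,-0.038,-0.1],"twist":[0,0,5]},{"offset":[0.165,-0.052,-0.1],"twist":[0,0,8]},{"offset":[0.21,-0.066,-0.1],"twist":[0,0,10]},{"offset":[0.255,-0.08,-0.1],"twist":[0,0,12.5]},{"offset":[0.3,-0.094,-0.1],"twist":[0,0,12.5]},{"offset":[0.3285,-0.1035,-0.1],"twist":[0,0,12.5]},{"offset":[0.3285,-0.1035,-0.09],"twist":[0,0,12.5]},{"offset":[0.3285,-0.1035,-0.08],"twist":[0,0,12.5]},{"offset":[0.3285,-0.1035,-0.08],"twist":[0,0,12.5]},{"offset":[0.3285,-0.1035,-0.08],"twist":[0,0,12.5]}]' 0 20; python3 d.py c4
```

```text
t: 26.32
tool_pos: [0.4821, 0.1382, 0.1087]
tool_rot: [-2.31, -2.129, 0.001]
contact_force: [0.5, -0.7, -1.1]
opening: 0.0404
grip_force: 20.5
c4 dxy tool [ 0.0009 -0.0002] twist z -0.0
z 0.1087 t 26.32 tilt z axis [-0. -0. -1.] q [ 0.13 -0.14  2.01 -0.    1.27  0.21]
```

```bash
python3 -m crank '[{"offset":[0.0005,0,0.03],"twist":[0,0,0]},{"offset":[0.0005,0,0.06],"twist":[0,0,0]},{"offset":[0.0005,0,0.075],"twist":[0,0,0]},{"offset":[0.0005,0,0.084],"twist":[0,0,0]},{"offset":[0.0005,0,0.087],"twist":[0,0,0]},{"offset":[0.0005,0,0.089],"twist":[0,0,0]},{"offset":[0.0005,0,0.089],"twist":[0,0,0]}]'; python3 -m crank '[{"offset":[0,0,0.001],"twist":[0,0,0]},{"offset":[0,0,0.002],"twist":[0,0,0]},{"offset":[0,0,0.002],"twist":[0,0,0]},{"offset":[0,0,0.002],"twist":[0,0,0]}]'
```

```text
t: 27.2
tool_pos: [0.4823, 0.1396, 0.0204]
tool_rot: [2.308, 2.13, 0.001]
contact_force: [0.2, -0.5, -0.7]
opening: 0.0406
grip_force: 20.5
t: 27.7
tool_pos: [0.482, 0.1395, 0.0181]
tool_rot: [2.308, 2.131, 0.001]
contact_force: [0.0, 0.9, 0.8]
opening: 0.0406
grip_force: 20.7
```

```bash
python3 -m crank '[{"offset":[0,0,0],"twist":[0,0,0]},{"offset":[0,0,0],"twist":[0,0,0]},{"offset":[0,0,0],"twist":[0,0,0]},{"offset":[0,0,0],"twist":[0,0,0]},{"offset":[0,0,0],"twist":[0,0,0]},{"offset":[0,0,-0.02],"twist":[0,0,0]},{"offset":[0,0,-0.06],"twist":[0,0,0]},{"offset":[0,0,-0.11],"twist":[0,0,0]},{"offset":[0,0,-0.16],"twist":[0,0,0]},{"offset":[-0.05,0,-0.18],"twist":[0,0,0]},{"offset":[-0.1,0,-0.18],"twist":[0,0,0]},{"offset":[-0.15,0,-0.18],"twist":[0,0,0]},{"offset":[-0.2,0,-0.18],"twist":[0,0,0]},{"offset":[-0.25,0,-0.18],"twist":[0,0,0]},{"offset":[-0.3,0,-0.18],"twist":[0,0,0]},{"offset":[-0.35,0,-0.18],"twist":[0,0,0]},{"offset":[-0.35,0,-0.18],"twist":[0,0,0]},{"offset":[-0.35,0,-0.18],"twist":[0,0,0]}]' 1 20
python3 - <<'E'
from h import *
b=get_image("top");s=get_image("scene")
b=cv2.resize(b[200:300,190:330],(560,400));s=cv2.resize(s[130:280,170:370],(533,400))
cv2.imwrite("pics/g5.png",np.vstack([cv2.resize(b,(420,300)),cv2.resize(s,(420,300))])[...,::-1])
E
```

```text
t: 29.95
tool_pos: [0.4536, -0.209, 0.1976]
tool_rot: [-2.308, -2.13, -0.0]
contact_force: [0.4, 0.2, 0.0]
opening: 0.0852
grip_force: 0.0
```

View pics/g5.png

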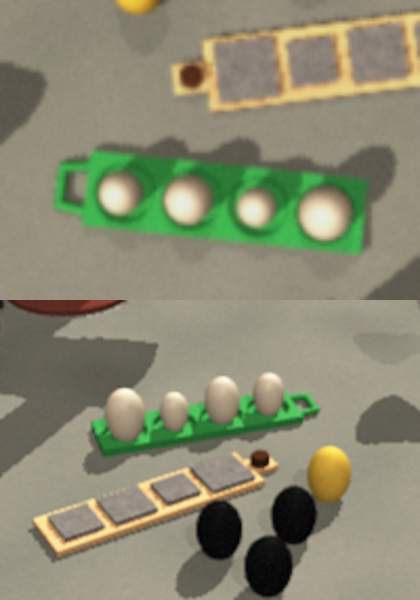

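All four eggs stand upright in their cups. From the loop (top half, around (120,193), (187,202), (255,210), (325,213)) they are hen, duck, pullet, goose, which is the reverse order wanted.

```bash
python3 -c "
from station import *
print(finish_job())"
```

```text
the job is handed in; nothing more can be done
None
```

The job is handed in: all four eggs stand upright in the tray in reverse order (goose farthest from the loop, then pullet, duck, and hen beside it), none was dropped, and the arm kept clear of the lamp, magnifier and log book; the judging result was not shown.

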